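Peel the used drip liner off the sampling deck

ROBOT

A 6-joint arm with a two-finger parallel gripper is mounted at the origin on the work surface. World frame = base frame: x ahead of the robot, y to its left, z up, the work surface at z = 0. Lengths are in m, angles in rad, forces in N, time in s.
With the tool pointing down it reaches from about 0.325 to 0.775 m from the base axis. Payload 9.3 kg.
Tool frame: the origin (TCP) lies on the front face of the gripper's body, between the roots of the fingers; the fingertips stand 73 mm ahead of it and the grasp point (between the pads) lies 54 mm ahead of it (manip.tips_ahead is the distance from the TCP to the fingertips, in m); z points along the fingers, y is the line along which they close (so a half turn about z gives the same grasp; the last joint's range is limited). The gripper opens to 85 mm and grips with 20 to 120 N. Pads are 22 mm wide; open, the fingers measure 114 mm over their backs; the gripper's body (76 mm by 85 mm) begins 54 mm behind the grasp point. The pads swing forward as they close: fully open they stand 13 mm farther back than shut.
Start: joints at [-0.153, 0.259, 0.021, 1.334, 0, 1.418], TCP at [0.55, -0, 0.304] pointing down, gripper open.
Joint ranges: [-3.04, 3.04], [-0.91, 1.82], [-1.04, 1.36], [-1.92, 1.95], [-1.52, 1.45], [-3.14, 3.14]. Speed limits (rad/s): [2.22, 2.22, 2.79, 3.14, 3.14, 3.14].

INTERFACE

Orientations are given as a unit quaternion [x, y, z, w].
In Python, from workcell import manip, imaging gives the robot as it stands.
- The arm moves only by the tool arm_command, never from a script. Its argument "targets" is a list of rows, each a list of 3 entries, a list of its own where there are three numbers: the shift along the tool's x, y, z in m, then the turn, a rotation vector about the tool's x, y, z in degrees, then the opening, from -1 (shut) to 1 (fully open), so that 0 is half open. In form: [[[dx, dy, dz], [ax, ay, az], jaw], ...]. A call has 1 to 5 rows; each row shifts and turns the commanded pose from where the row before left it, along the tool's axes as they then stand; what a row does not reach is not made up. A row lasts 1/12 s, in which the tool goes at most 41.7 mm and 7.16 degrees, less where a joint would pass 70% of its speed; a pose out of reach is approached as far as the arm can. A call is refused whole if a number of a shift passes 0.0417 or a number of a turn 7.16, either way. A call with a gripper value outside its range is refused whole. The fingers move at their own pace and stop on an object; "newtons" is the grip in N (left out, the last holds). Time passes only in rows, so rows that do not move let the fingers close. It gives the time, the measured TCP pose, the force, the opening and the grip force at its end, in the units of the state.
- manip.get_state(): the state, without advancing time (a new reading comes with each control period).
- imaging.grab_frame(name): name is "scene" or "side" or "wrist"; returns the picture (384x512x3 uint8, blue, green, red); there is no depth.
- imaging.calibration(name): a dict with "camera_matrix" (3x3 intrinsics, pixels), "R" (3x3) and "t" (3): a world point X has camera coordinates R X + t. Camera axes: x right, y down, z forward; pixel columns grow to the right and rows downward; lengths in m; the calibration is good to about 2 mm. The wrist camera is an equidistant fisheye: a pixel r from the principal point sees the ray r / f radians off the axis. A picture is of the moment at which its call begins: read the wrist's pose just before it. calibration takes no time and is no camera call; for the wrist camera it gives the pose at the moment of the call.
- manip.job_done(): hands the job in; it is judged then, once.
The state is a dict: "clock": time; "joints": joint angles; "qvel": joint speeds; "effort": joint torques, N m; "tcp_pos": TCP position; "ee_rot": TCP orientation; "force": force on the tool from outside, world axes, zero at the start; "torque": the same for the moment, N m; "width": finger opening in m; "grip_force": force on a finger pad.
Only numpy, scipy, OpenCV 4.12 (cv2) and the standard library are available. Lean on these libraries where they do the work, as an engineer would, in place of code of your own. Each camera call takes 0.05 s, during which the arm holds its last target. There are 200 camera calls.

TASK

The upper drip liner in the well of the analyser's sampling deck is used and has to come out, while the clean one nested under it stays seated: first turn the metal turn-button at its edge about a quarter turn, either way, until its bar lies along the rim and no longer over it. The two liners cling together, so peel the upper one: take its rim near a corner and raise that corner well clear while the opposite corner still rests, and only then lift the whole liner away. Finish still holding it in the gripper, level and still, at least 10 cm above where it lay, ready to be taken; do not put it down or let go, and leave the other things on the bench alone.

Things in the scene. Friction and masses are not known exactly. Their poses are not given: they have to be found in the camera images.
- deck: fixed cream-white sampling deck of a urine analyser, 260 x 350 mm, 70 mm high, with a well that holds two nested liners. Origin on the bench under the well's centre; z up, x across the well (the turn-button is on the -x side), y along it. Reaches x -135 to 125, y -150 to 200 mm. A cover stands 28 mm above its top at y 125 to 192; else its top is flat.
- latch (a joint): turn-button: aluminium bar on a vertical pin through its middle, in front of the liner's long side (deck x -81, y 0). rad, growing counter-clockwise from above: 0 = along deck x, one end 6 mm over the upper liner's rim, 1.5 mm above it, holding it down; clear of it past 1.2 either way; stops at +-1.75. Stays where it is left; 0.06 N m to turn.
- latch_grip (a point): middle of the turn-button's bar, on its axis, half-way up (103 mm above the bench). The bar is 44 mm long (its x axis), 14 mm wide and 15.5 mm high (95.5 to 111 mm above the bench); grip it across the 14 mm
- liner_mid (a point): centre of the used (upper) liner, half-way up its rim (88 mm above the bench): grey formed tray, 130 (x) x 180 (y) mm over the rim, 28 mm deep, 0.12 kg. Rim: a bar all round, 9 mm wide, 12 mm high (82 to 94 mm above the bench), upright faces inside and out, to pinch from above. It lies flush on the equal rim of the lower liner: fingers more than 12 mm below its top grip both
- liner_c0 (a point): top corner of the used (upper) liner's rim, at its very outer edge: the near (-x), +y corner in the deck's frame while seated (liner frame x -65, y +90 mm, 6 mm above the middle of the rim)
- liner_c1 (a point): top corner of the used (upper) liner's rim, at its very outer edge: the near (-x), -y corner in the deck's frame while seated (liner frame x -65, y -90 mm, 6 mm above the middle of the rim)
- liner_c2 (a point): top corner of the used (upper) liner's rim, at its very outer edge: the far (+x), -y corner in the deck's frame while seated (liner frame x +65, y -90 mm, 6 mm above the middle of the rim)
- liner_c3 (a point): top corner of the used (upper) liner's rim, at its very outer edge: the far (+x), +y corner in the deck's frame while seated (liner frame x +65, y +90 mm, 6 mm above the middle of the rim)
- under_mid (a point): centre of the clean (lower) liner, equal to the upper one, half-way up its rim (76 mm above the bench; its rim rests on the deck's top). The upper liner is wedged in it by springy nubs 24 mm from each corner on the long sides, about 5 N each, free once raised 8 mm there: by one corner it parts at about 10 N, as a whole 20 N. The lower one sits likewise in the deck, 8 N at each corner
- rack_ref (a point): bystander: white ten-place sample rack, 24 x 200 x 60 mm, with some capped tubes up to 100 mm high; point at the middle of its underside, y along its length
- canister_ref (a point): bystander: white test-strip canister, 48 mm across, 105 mm high; point at the middle of its underside
- cup_ref (a point): bystander: white open specimen cup, 64 mm across, 65 mm high; point at the middle of its underside
- reagent_ref (a point): bystander: white reagent bottle, 72 mm across, 150 mm high; point at the middle of its underside

How it is judged:
By the outcome, as a careful person would: the job done as asked, in the order asked, and still so for the second after the job is handed in, while the arm keeps its last pose, push and grip.
It also fails if it takes over 48 s, if anything falls off the work surface, if the arm or the gripper's body presses on something with over 40 N, if the wrist force passes 120 N, or if a joint passes its speed limit or range.

## Working session

There is one attempt and no reset: what is moved stays moved. The work goes in short steps, Python scripts to look and compute and a tool call to move; the robot and the scene stay as the last step left them, time stands still between calls to the robot, and variables do not carry over. Pictures are saved under pics/ and viewed, at most 10 in all, crops included, and the job is handed in when it is done.

Besides the shell and the picture viewer there is one more tool, called in YAML: its name, and indented under it one key for each argument. arm_command: Moves the arm, as the interface text tells. Its arguments: {"type":"object","properties":{"targets":{"type":"array"},"newtons":{"type":"number"}},"required":["targets"]}

```bash
mkdir -p pics; ls; python3 - <<'E'
from workcell import manip, imaging
import cv2, numpy as np
s=manip.get_state(); print(s)
for n in ("scene","side","wrist"):
    c=imaging.calibration(n); f=imaging.grab_frame(n); cv2.imwrite(f"pics/{n}0.png",f)
    print(n,np.round(c["camera_matrix"],1).tolist(),np.round(c["R"],3).tolist(),np.round(c["t"],3).tolist())
a=cv2.imread("pics/scene0.png");b=cv2.imread("pics/side0.png")
cv2.imwrite("pics/both0.png",cv2.resize(np.hstack([a,b]),(800,300)))
E
```

```text
pics
{'clock': 0.0, 'joints': array([-1.52629842e-01,  2.59140190e-01,  2.07710071e-02,  1.33368332e+00,
       -5.40042067e-06,  1.41822519e+00]), 'qvel': array([ 0.00059415,  0.00014613, -0.00193289,  0.00029606, -0.00205882,
        0.00044411]), 'effort': array([-2.65873996e-04, -5.55637658e+01,  3.44536042e+01,  1.31759423e-02,
       -2.94380488e-04,  4.47349430e-05]), 'tcp_pos': array([5.49815099e-01, 6.12530338e-06, 3.03297996e-01]), 'ee_rot': array([ 7.07127395e-01,  7.07085888e-01, -3.73630075e-04, -5.04877613e-04]), 'force': array([-0.09734512, -0.64356353,  0.44452669]), 'torque': array([-0.0379877 ,  0.0172628 , -0.03445587]), 'grip_force': 0.0, 'width': 0.08544229349079731}
scene [[347.0, 0.0, 254.3], [0.0, 347.0, 190.0], [0.0, 0.0, 1.0]] [[0.192, 0.981, -0.009], [0.636, -0.132, -0.76], [-0.747, 0.14, -0.65]] [-0.084, -0.288, 1.409]
side [[372.5, 0.0, 249.6], [0.0, 372.5, 193.5], [0.0, 0.0, 1.0]] [[0.965, -0.262, -0.005], [-0.203, -0.738, -0.643], [0.165, 0.622, -0.766]] [-0.51, 0.165, 0.971]
wrist [[297.3, 0.0, 253.5], [0.0, 297.3, 195.5], [0.0, 0.0, 1.0]] [[1.0, -0.0, -0.0], [-0.0, -0.948, 0.319], [-0.0, -0.319, -0.948]] [-0.55, -0.04, 0.38]
```

View pics/scene0.png

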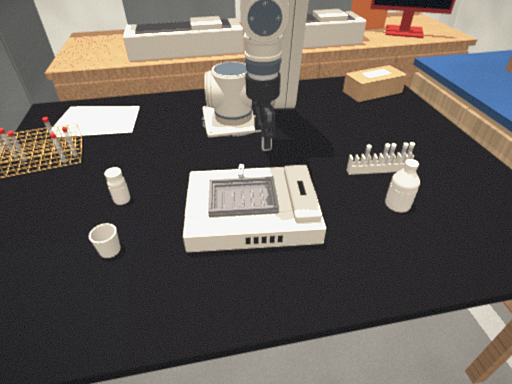

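View pics/wrist0.png

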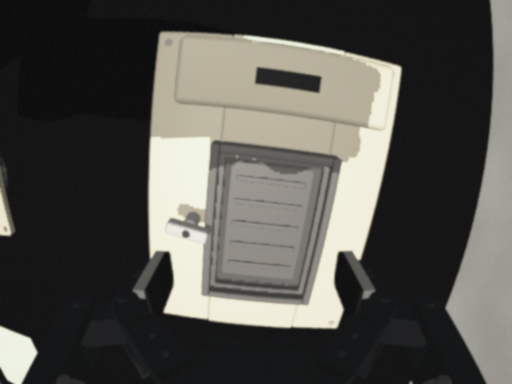

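The wrist view shows the deck with the cover at the top (+y). The tray rim's corners are near (212,141), (340,156), (308,304) and (203,295), and the turn-button is at (187,231). I'll cast these onto their planes.

```bash
cat > h.py <<'E'
from workcell import manip, imaging
import cv2, numpy as np
from scipy.spatial.transform import Rotation as Rn
def ray(c,p,fish):
    K=c["camera_matrix"]; d=np.array([(p[0]-K[0][2])/K[0][0],(p[1]-K[1][2])/K[1][1]])
    if fish:
        r=np.linalg.norm(d); v=np.r_[d/r*np.sin(r),np.cos(r)]
    else: v=np.r_[d,1]
    R=np.array(c["R"]); return -R.T@np.array(c["t"]), R.T@v
def plane(c,p,z,fish=True):
    o,v=ray(c,p,fish); return o+v*(z-o[2])/v[2]
def proj(c,X,fish=True):
    x=np.array(c["R"])@X+np.array(c["t"]); K=c["camera_matrix"]
    if fish:
        r=np.hypot(x[0],x[1]); d=x[:2]/r*np.arctan2(r,x[2])
    else: d=x[:2]/x[2]
    return d*K[0][0]+[K[0][2],K[1][2]]
E
python3 - <<'E'
from h import *
c=imaging.calibration("wrist"); f=cv2.imread("pics/wrist0.png")
g=cv2.cvtColor(f,cv2.COLOR_BGR2GRAY)
P=[plane(c,p,.094) for p in [(212,141),(203,295),(308,304),(340,156)]]
P=np.array(P);print(np.round(P,4)); 
for i in range(4): print(np.linalg.norm(P[i]-P[(i+1)%4]), np.degrees(np.arctan2(*(P[(i+1)%4]-P[i])[1::-1])))
print("mid",P.mean(0)); print("latch",plane(c,(187,231),.111))
cv2.imwrite("pics/w0c.png",cv2.resize(f[120:320,140:360],None,fx=3,fy=3,interpolation=cv2.INTER_CUBIC)[:600])
E
```

```text
[[ 0.5108  0.044   0.094 ]
 [ 0.4907 -0.1338  0.094 ]
 [ 0.6156 -0.148   0.094 ]
 [ 0.6346  0.0304  0.094 ]]
0.1789425631743165 -96.4651704387784
0.1257295378028098 -6.526925301797485
0.1794244260900173 83.91597642885586
0.12453636488640044 173.69234872078323
mid [ 0.56291555 -0.05184894  0.094     ]
latch [ 0.48434561 -0.04162982  0.111     ]
```

View pics/w0c.png

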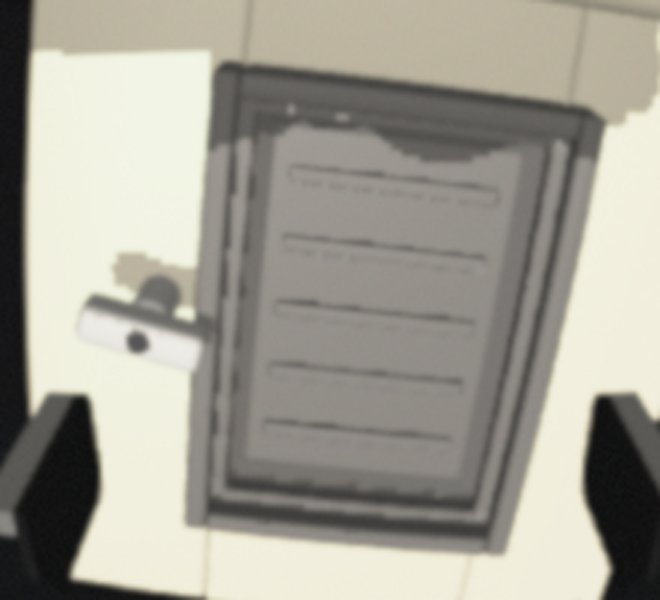

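```bash
python3 - <<'E'
from h import *
c=imaging.calibration("wrist"); f=cv2.imread("pics/wrist0.png")
print(manip.tips_ahead)
# turn-button: bright, slightly bluish top face near the expected place
w=f[205:255,155:212].astype(int); hs=cv2.cvtColor(f[205:255,155:212],cv2.COLOR_BGR2HSV)
m=((w.min(2)>200)&(w[...,0]>=w[...,2]-3)).astype(np.uint8)
n,l,s,ce=cv2.connectedComponentsWithStats(m); i=1+s[1:,4].argmax(); print(s[1:],ce[1:])
cn=cv2.findContours((l==i).astype(np.uint8),cv2.RETR_EXTERNAL,cv2.CHAIN_APPROX_NONE)[0][0][:,0]+[155,205]
Q=np.array([plane(c,p,.111)[:2] for p in cn],np.float32); print(cv2.minAreaRect(Q), Q.min(0),Q.max(0))
E
```

```text
0.0726Traceback (most recent call last):
  File "<stdin>", line 7, in <module>
ValueError: attempt to get argmax of an empty sequence
```

arm_command:
  targets:
    - [[-0.015,-0.022,0.017],[0,0,0],1]
    - [[-0.015,-0.022,0.017],[0,0,0],1]
    - [[-0.014,-0.023,0.017],[0,0,0],1]
    - [[0,0,0],[0,0,-6.7],1]
    - [[0,0,0],[0,0,-6.7],1]
  newtons: 60

```text
clock: 0.57
tcp_pos: [0.4813, -0.0444, 0.2519]
ee_rot: [0.618, 0.786, -0.0, -0.001]
force: [-0.2, -0.3, 0.1]
width: 0.0858
grip_force: 0.0
```

arm_command:
  targets:
    - [[0,0,0],[0,0,-6.7],1]
    - [[0,0,0],[0,0,-6.7],1]
    - [[0,0,0],[0,0,-6.7],1]
    - [[0,0,0],[0,0,-6.7],1]
    - [[0,0,0],[0,0,-6.7],1]

```text
clock: 0.98
tcp_pos: [0.4829, -0.044, 0.2527]
ee_rot: [0.365, 0.931, -0.0, -0.0]
force: [0.1, -0.2, 0.5]
width: 0.0855
grip_force: 0.0
```

arm_command:
  targets:
    - [[0,0,0],[0,0,-6.7],1]
    - [[0,0,0],[0,0,-6.7],1]
    - [[0,0,0],[0,0,-6.7],1]
    - [[0,0,0],[0,0,-6.7],1]
    - [[0,0,0],[0,0,-6.7],1]

```text
clock: 1.4
tcp_pos: [0.4829, -0.044, 0.2527]
ee_rot: [0.081, 0.997, 0.0, -0.0]
force: [0.3, -0.0, -0.3]
width: 0.0854
grip_force: 0.0
```

arm_command:
  targets:
    - [[0,0,0],[0,0,0],1]
    - [[0,0,0],[0,0,0],1]

```text
clock: 1.57
tcp_pos: [0.4829, -0.044, 0.2527]
ee_rot: [0.086, 0.996, 0.0, -0.0]
force: [0.4, 0.4, -0.3]
width: 0.0853
grip_force: 0.0
```

```bash
python3 - <<'E'
from h import *
s=manip.get_state(); print(s["clock"],s["tcp_pos"],Rn.from_quat(s["ee_rot"]).as_matrix().round(3).tolist(),s["joints"].round(2),s["width"])
c=imaging.calibration("wrist"); f=imaging.grab_frame("wrist"); cv2.imwrite("pics/w1.png",f); import pickle; pickle.dump(c,open("pics/w1.pkl","wb"))
E
```

```text
1.5667 [ 0.48290325 -0.04399349  0.25274066] [[-0.985, 0.17, -0.0], [0.17, 0.985, 0.0], [0.0, 0.0, -1.0]] [-0.26  0.17 -0.23  1.17 -0.   -0.09] 0.08534041173644055
```

View pics/w1.png

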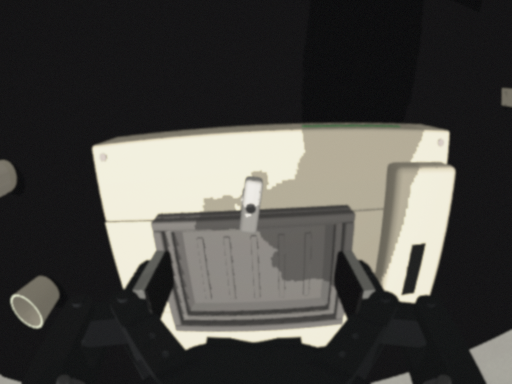

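The view shows the bar running from about (254,178) to (248,230) with its pin at (250,209). It crosses the tray's near rim, which runs (155,217)–(352,208).

```bash
python3 - <<'E'
from h import *
import pickle; c=pickle.load(open("pics/w1.pkl","rb")); f=cv2.imread("pics/w1.png")
for p in [(254,179),(248,230),(250,209)]: print(p,plane(c,p,.111).round(4))
for r in (185,195,200,215,222,227): print(r,f[r,232:272].min(1).tolist())
cv2.imwrite("pics/w1c.png",cv2.resize(f[165:265,205:305],None,fx=5,fy=5,interpolation=cv2.INTER_CUBIC))
E
```

```text
(254, 179) [ 0.4596 -0.0384  0.111 ]
(248, 230) [ 0.4994 -0.0501  0.111 ]
(250, 209) [ 0.4823 -0.0454  0.111 ]
185 [222, 222, 223, 222, 222, 222, 223, 223, 222, 222, 221, 209, 189, 192, 209, 222, 228, 231, 231, 231, 231, 230, 230, 228, 227, 227, 225, 220, 205, 181, 157, 149, 152, 155, 171, 196, 210, 219, 221, 219]
195 [212, 219, 222, 222, 222, 222, 220, 211, 190, 167, 150, 158, 189, 211, 223, 228, 231, 231, 230, 230, 230, 229, 228, 227, 227, 226, 221, 204, 178, 153, 148, 152, 154, 152, 153, 153, 153, 153, 153, 153]
200 [153, 154, 153, 153, 154, 153, 152, 156, 168, 184, 186, 190, 205, 219, 226, 229, 230, 229, 229, 229, 228, 227, 226, 227, 226, 222, 206, 183, 158, 150, 151, 154, 153, 153, 153, 152, 153, 153, 153, 153]
215 [69, 70, 69, 66, 67, 68, 66, 71, 89, 117, 137, 148, 165, 190, 215, 221, 218, 213, 198, 173, 159, 158, 158, 158, 153, 140, 111, 80, 64, 63, 61, 61, 61, 60, 61, 61, 60, 61, 60, 61]
222 [91, 92, 92, 92, 92, 91, 94, 102, 119, 137, 147, 153, 156, 158, 158, 158, 159, 159, 159, 158, 158, 158, 157, 153, 141, 119, 100, 92, 93, 93, 92, 92, 92, 92, 93, 92, 92, 92, 92, 93]
227 [93, 91, 93, 91, 91, 90, 95, 109, 130, 143, 152, 156, 158, 158, 159, 159, 159, 158, 158, 158, 158, 158, 154, 146, 128, 103, 90, 88, 88, 87, 87, 87, 87, 87, 87, 88, 88, 88, 88, 90]
```

View pics/w1c.png

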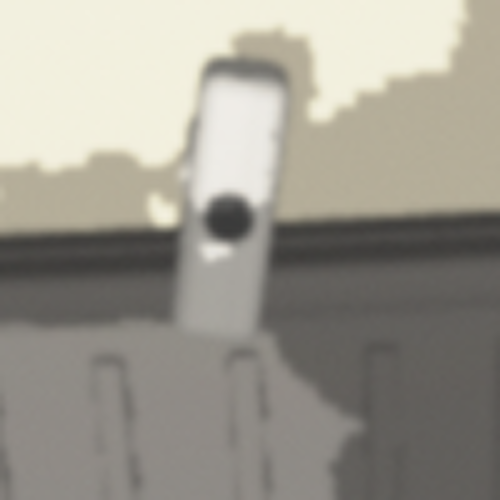

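arm_command:
  targets:
    - [[0,-0.001,0.025],[0,0,6.4],0.2]
    - [[0,0,0.03],[0,0,0],0]
    - [[0,0,0.027],[0,0,0],-0.2]
    - [[0,0,0],[0,0,0],-0.4]
    - [[0,0,0],[0,0,0],-0.4]

```text
clock: 2.03
tcp_pos: [0.4823, -0.0449, 0.1705]
ee_rot: [0.14, 0.99, 0.0, -0.001]
force: [0.1, -0.1, 0.4]
width: 0.0263
grip_force: 0.0
```

arm_command:
  targets:
    - [[0,0,0],[0,0,0],-1]
    - [[0,0,0],[0,0,0],-1]
    - [[0,0,0],[0,0,0],-1]
    - [[0,0,0],[0,0,0],-1]
    - [[0,0,0],[0,0,0],-1]

```text
clock: 2.45
tcp_pos: [0.483, -0.0461, 0.1724]
ee_rot: [0.14, 0.99, -0.002, 0.001]
force: [-2.6, -7.7, -4.5]
width: 0.0126
grip_force: 60.3
```

```bash
python3 - <<'E'
from h import *
s=manip.get_state(); print(s["clock"],s["tcp_pos"],s["force"],s["torque"],s["width"],s["grip_force"])
E
```

```text
2.45 [ 0.48304879 -0.04614698  0.1724251 ] [-2.57490502 -7.66608835 -4.50995253] [-1.40598867  0.49601188  0.005427  ] 0.01263739440066769 60.33399939537048
```

arm_command:
  targets:
    - [[0,-0.001,0],[0,0,6.5],-1]
    - [[0,0,0],[0,0,6.5],-1]
    - [[0,0,0],[0,0,6.5],-1]
    - [[0,0,0],[0,0,6.5],-1]
    - [[0,0,0],[0,0,6.5],-1]

```text
clock: 2.87
tcp_pos: [0.4827, -0.0469, 0.1724]
ee_rot: [0.414, 0.91, -0.001, 0.001]
force: [-3.2, -7.5, -2.8]
width: 0.0117
grip_force: 60.5
```

arm_command:
  targets:
    - [[0,0,0],[0,0,6.5],-1]
    - [[0,0,0],[0,0,6.5],-1]
    - [[0,0,0],[0,0,6.5],-1]
    - [[0,0,0],[0,0,6.5],-1]
    - [[0,0,0],[0,0,6.5],-1]

```text
clock: 3.28
tcp_pos: [0.4821, -0.0472, 0.1724]
ee_rot: [0.652, 0.758, -0.002, 0.001]
force: [-7.3, -8.6, -1.5]
width: 0.0122
grip_force: 60.8
```

arm_command:
  targets:
    - [[0,0,0],[0,0,6.5],-1]
    - [[0,0,0],[0,0,6.5],-1]
    - [[0,0,0],[0,0,0],-1]
    - [[0,0,0],[0,0,0],-1]

```text
clock: 3.62
tcp_pos: [0.4818, -0.0472, 0.1724]
ee_rot: [0.732, 0.681, -0.002, 0.001]
force: [-8.5, -8.3, -0.4]
width: 0.0118
grip_force: 60.9
```

```bash
python3 - <<'E'
from h import *
s=manip.get_state(); print(s["clock"],s["tcp_pos"],s["force"],s["torque"],s["width"],s["grip_force"],Rn.from_quat(s["ee_rot"]).as_matrix().round(3).tolist())
E
```

```text
3.6167 [ 0.48184527 -0.04722796  0.17239945] [-8.5147072  -8.30615289 -0.41044458] [-1.7877901   1.51753477 -0.05404783] 0.011754538029361682 60.85285305976868 [[0.073, 0.997, -0.001], [0.997, -0.073, -0.004], [-0.004, -0.001, -1.0]]
```

arm_command:
  targets:
    - [[0,0,0],[0,0,0],-0.1]
    - [[0,0,0],[0,0,0],-0.1]
    - [[0,0,0],[0,0,0],-0.1]
    - [[0,0,-0.03],[0,0,0],-0.1]
    - [[0,0,-0.035],[0,0,0],0.1]

```text
clock: 4.03
tcp_pos: [0.4818, -0.0456, 0.2357]
ee_rot: [0.731, 0.682, -0.001, -0.002]
force: [1.4, -1.2, 0.1]
width: 0.0468
grip_force: 0.0
```

arm_command:
  targets:
    - [[-0.03,0.009,0],[0,0,2.2],0.1]
    - [[-0.03,0.01,0],[0,0,0],0.1]
    - [[0,0,0],[0,0,0],0.1]
    - [[0,0,0],[0,0,0],0.1]

```text
clock: 4.37
tcp_pos: [0.4966, -0.1085, 0.2365]
ee_rot: [0.745, 0.667, 0.0, 0.0]
force: [0.1, 0.6, 0.2]
width: 0.0465
grip_force: 0.0
```

```bash
python3 - <<'E'
from h import *
s=manip.get_state(); print(s["clock"],s["tcp_pos"],s["force"],s["torque"],s["width"],Rn.from_quat(s["ee_rot"]).as_matrix().round(3).tolist())
c=imaging.calibration("wrist"); f=imaging.grab_frame("wrist"); cv2.imwrite("pics/w2.png",f); import pickle; pickle.dump(c,open("pics/w2.pkl","wb"))
cv2.imwrite("pics/w2b.png",cv2.resize(f,(800,600),interpolation=cv2.INTER_CUBIC))
E
```

```text
4.3667 [ 0.49663839 -0.10852377  0.23646392] [0.1141097  0.58146577 0.23453277] [-0.00361754 -0.02791054  0.0001509 ] 0.04653285446860807 [[0.11, 0.994, 0.001], [0.994, -0.11, -0.0], [-0.0, 0.001, -1.0]]
```

View pics/w2b.png

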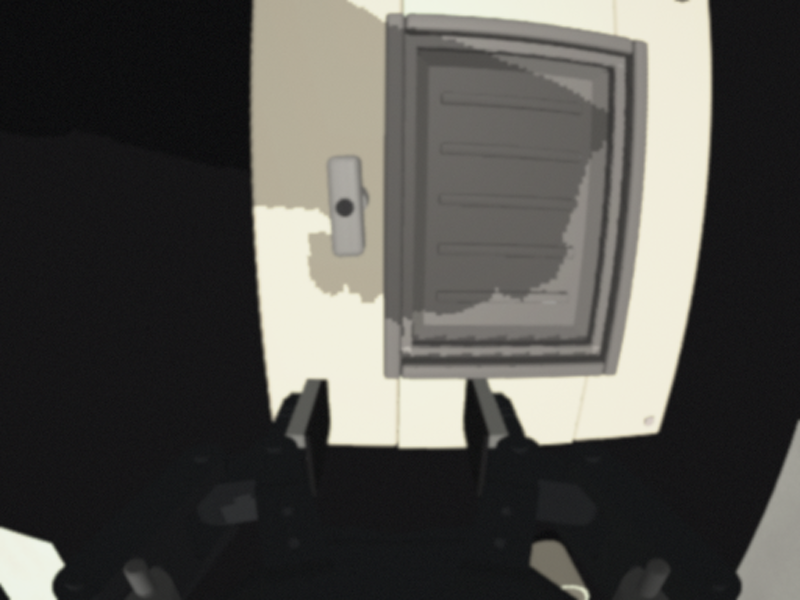

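The button's bar (centre (345,205) in the enlarged view) now lies along the rim and clear of it. The rim's corners are c0 (388,15), c1 (386,377), c2 (613,374) and c3 (647,42).

```bash
python3 - <<'E'
from h import *
import pickle; c=pickle.load(open("pics/w2.pkl","rb"))
P=np.array([plane(c,np.array(p)*.64,.094)[:2] for p in [(388,15),(386,377),(613,374),(647,42)]]); print(P.round(4))
L=np.array([[-65,90],[-65,-90],[65,-90],[65,90]])/1e3
m=P.mean(0); U,S,V=np.linalg.svd(L.T@(P-m)); R=(U@V).T; yaw=np.degrees(np.arctan2(R[1,0],R[0,0])); print("mid",m,"yaw",yaw)
print("resid mm",((P-m)-L@R.T).round(4)*1e3)
print("latch",R.T@(plane(c,(345*.64,207*.64),.111)[:2]-m))
a=plane(c,(340*.64,160*.64),.111)[:2];b=plane(c,(349*.64,252*.64),.111)[:2]
print("bar dir",R.T@(a-b))
g=np.array([-.0605,-.064]); t=m+R@g; s=manip.get_state(); A=Rn.from_quat(s["ee_rot"]).as_matrix()
print("pinch",t,"tool shift",A.T@(np.r_[t,.157]-s["tcp_pos"]))
f=cv2.imread("pics/w2.png"); print(f[225,235:270].mean(1).round().astype(int).tolist()); 
for q in (236,246,256,260): print(q, (R.T@(plane(c,(q,225),.094)[:2]-m)).round(4))
E
```

```text
[[ 0.5099  0.0397]
 [ 0.489  -0.1342]
 [ 0.6132 -0.1495]
 [ 0.636   0.0256]]
mid [ 0.56201706 -0.05459853] yaw -6.988968677654405
resid mm [[ 1.4 -2.9]
 [ 2.5  1.8]
 [-2.4  2.3]
 [-1.5 -1.2]]
latch [-0.08007921 -0.00026297]
bar dir [-0.00347452  0.03925219]
pinch [ 0.49417919 -0.11076145] tool shift [-0.00333333 -0.00176193  0.07922348]
[235, 235, 235, 235, 235, 235, 235, 235, 234, 221, 182, 143, 135, 140, 143, 143, 142, 142, 139, 132, 117, 105, 113, 131, 135, 137, 144, 151, 148, 145, 143, 142, 141, 142, 142]
236 [-0.0714 -0.0737]
246 [-0.0636 -0.0736]
256 [-0.0558 -0.0735]
260 [-0.0527 -0.0735]
```

arm_command:
  targets:
    - [[-0.003,-0.002,0.026],[0,0,0.5],0.1]
    - [[0,0,0.026],[0,0,0],0.1]
    - [[0,0,0.026],[0,0,0],-0.1]
    - [[0,0,0],[0,0,0],-0.4]
    - [[0,0,0],[0,0,0],-0.6]
  newtons: 100

```text
clock: 4.83
tcp_pos: [0.4933, -0.1092, 0.1577]
ee_rot: [0.747, 0.665, -0.0, -0.001]
force: [-0.8, 0.5, 0.3]
width: 0.0174
grip_force: 0.0
```

arm_command:
  targets:
    - [[0,0,0],[0,0,0],-1]
    - [[0,0,0],[0,0,0],-1]
    - [[0,0,0],[0,0,0],-1]
    - [[0,0,0],[0,0,0],-1]

```text
clock: 5.17
tcp_pos: [0.4944, -0.1099, 0.1593]
ee_rot: [0.747, 0.665, 0.001, 0.001]
force: [-1.0, 4.0, 7.8]
width: 0.0051
grip_force: 99.4
```

```bash
python3 - <<'E'
from h import *
s=manip.get_state(); print(s["clock"],s["tcp_pos"],s["force"],s["torque"],s["width"],s["grip_force"],Rn.from_quat(s["ee_rot"]).as_matrix().round(3).tolist())
# rigid rotation about opposite corner c3, total in tool axes, for a few corner heights
m=np.array([.562,-.0546]); R=Rn.from_euler("z",-7,degrees=True).as_matrix()
W=lambda x,y,z:R@[x,y,0]+np.r_[m,z]
c1=W(-.065,-.09,.094); c3=W(.065,.09,.082)
d=c1-c3; d[2]=0; D=np.linalg.norm(d); ax=np.cross(d/D,[0,0,1])
A=Rn.from_quat(s["ee_rot"]).as_matrix()
prev=s["tcp_pos"]; Ap=A
for H in (.005,.01,.015,.02,.025,.03,.035,.04,.045):
    Q=Rn.from_rotvec(ax*H/D).as_matrix(); p=c3+Q@(s["tcp_pos"]-c3); An=Q@A
    print(H,(Ap.T@(p-prev)).round(4),np.degrees(Rn.from_matrix(Ap.T@An).as_rotvec()).round(2)); prev=p;Ap=An
E
```

```text
5.1667 [ 0.49441813 -0.10988779  0.15934502] [-0.96641407  4.0263419   7.8087176 ] [ 0.9322086   0.14663688 -0.01949811] 0.005060407517596814 99.43771362304688 [[0.116, 0.993, 0.002], [0.993, -0.116, 0.0], [0.0, 0.002, -1.0]]
0.005 [ 0.0014  0.0011 -0.0044] [ 0.76 -1.04 -0.  ]
0.01 [ 0.0014  0.0011 -0.0044] [ 0.76 -1.04 -0.  ]
0.015 [ 0.0014  0.0011 -0.0044] [ 0.76 -1.04 -0.  ]
0.02 [ 0.0014  0.0011 -0.0044] [ 0.76 -1.04 -0.  ]
0.025 [ 0.0014  0.0011 -0.0044] [ 0.76 -1.04 -0.  ]
0.03 [ 0.0014  0.0011 -0.0044] [ 0.76 -1.04 -0.  ]
0.035 [ 0.0014  0.0011 -0.0044] [ 0.76 -1.04 -0.  ]
0.04 [ 0.0014  0.0011 -0.0044] [ 0.76 -1.04 -0.  ]
0.045 [ 0.0014  0.0011 -0.0044] [ 0.76 -1.04 -0.  ]
```

arm_command:
  targets:
    - [[0.0007,0.0006,-0.0022],[0.38,-0.52,0],-1]
    - [[0.0007,0.0005,-0.0022],[0.38,-0.52,0],-1]
    - [[0.0007,0.0006,-0.0022],[0.38,-0.52,0],-1]
    - [[0.0007,0.0005,-0.0022],[0.38,-0.52,0],-1]
    - [[0.0007,0.0006,-0.0022],[0.38,-0.52,0],-1]
  newtons: 110

```text
clock: 5.58
tcp_pos: [0.4973, -0.1065, 0.1691]
ee_rot: [0.747, 0.664, -0.028, 0.003]
force: [1.1, 4.5, -2.4]
width: 0.0048
grip_force: 109.4
```

arm_command:
  targets:
    - [[0.0007,0.0005,-0.0022],[0.38,-0.52,0],-1]
    - [[0.0007,0.0006,-0.0022],[0.38,-0.52,0],-1]
    - [[0.0007,0.0005,-0.0022],[0.38,-0.52,0],-1]
    - [[0.0007,0.0006,-0.0022],[0.38,-0.52,0],-1]
    - [[0,0,0],[0,0,0],-1]

```text
clock: 6.0
tcp_pos: [0.5004, -0.1041, 0.1779]
ee_rot: [0.746, 0.664, -0.051, 0.005]
force: [-1.8, -1.5, 0.2]
width: 0.0052
grip_force: 109.7
```

```bash
python3 - <<'E'
from h import *
s=manip.get_state(); print(s["clock"],s["tcp_pos"],s["force"],s["torque"],s["width"],s["grip_force"],Rn.from_quat(s["ee_rot"]).as_matrix().round(3).tolist())
c=imaging.calibration("wrist"); f=imaging.grab_frame("wrist"); cv2.imwrite("pics/w3.png",f); g=imaging.grab_frame("scene"); h=imaging.grab_frame("side"); cv2.imwrite("pics/s3.png",g); cv2.imwrite("pics/d3.png",h)
cs=imaging.calibration("side"); p=proj(cs,np.array([.55,-.07,.1]),False).astype(int); print(p)
q=proj(imaging.calibration("scene"),np.array([.55,-.07,.1]),False).astype(int); print(q)
crop=lambda I,p:cv2.resize(I[max(0,p[1]-75):max(0,p[1]-75)+150,max(0,p[0]-100):max(0,p[0]-100)+200],(400,300),interpolation=cv2.INTER_CUBIC)
cv2.imwrite("pics/v3.png",np.vstack([np.hstack([crop(h,p),crop(g,q)]),np.hstack([cv2.resize(f,(400,300)),np.zeros((300,400,3),np.uint8)])]))
E
```

```text
6.0 [ 0.50035646 -0.10412502  0.17792412] [-1.79333903 -1.46077765  0.22034406] [0.05706313 0.08945524 0.03329737] 0.005168165876303507 109.6970591484569 [[0.114, 0.991, -0.069], [0.99, -0.119, -0.076], [-0.084, -0.06, -0.995]]
[264 209]
[236 188]
```

View pics/v3.png

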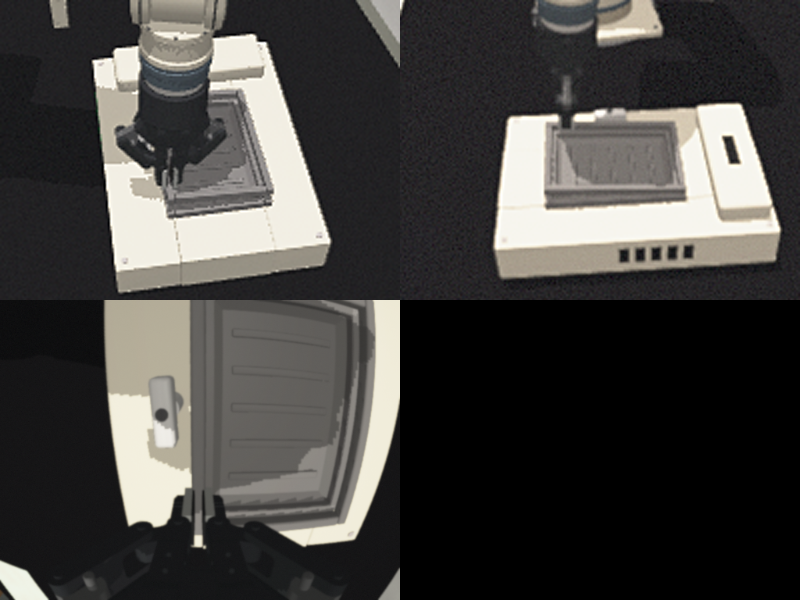

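The peel is under way: the near-left corner looks raised beside the gripper, and the button is still clear. I'll raise it further, then look closely.

arm_command:
  targets:
    - [[0.0007,0.0005,-0.0022],[0.38,-0.52,0],-1]
    - [[0.0007,0.0006,-0.0022],[0.38,-0.52,0],-1]
    - [[0.0007,0.0005,-0.0022],[0.38,-0.52,0],-1]
    - [[0.0007,0.0006,-0.0022],[0.38,-0.52,0],-1]
    - [[0.0007,0.0005,-0.0022],[0.38,-0.52,0],-1]

```text
clock: 6.57
tcp_pos: [0.5041, -0.0997, 0.1879]
ee_rot: [0.745, 0.662, -0.079, 0.008]
force: [-0.7, -0.6, -0.9]
width: 0.0051
grip_force: 109.6
```

arm_command:
  targets:
    - [[0.0007,0.0006,-0.0022],[0.38,-0.52,0],-1]
    - [[0.0007,0.0005,-0.0022],[0.38,-0.52,0],-1]
    - [[0.0007,0.0006,-0.0022],[0.38,-0.52,0],-1]
    - [[0.0007,0.0005,-0.0022],[0.38,-0.52,0],-1]
    - [[0,0,0],[0,0,0],-1]

```text
clock: 6.98
tcp_pos: [0.508, -0.0959, 0.196]
ee_rot: [0.743, 0.661, -0.101, 0.01]
force: [-0.8, -1.3, -0.1]
width: 0.0049
grip_force: 109.6
```

```bash
python3 - <<'E'
from h import *
s=manip.get_state(); print(s["clock"],s["tcp_pos"],s["force"],s["torque"],s["width"],s["grip_force"])
f=imaging.grab_frame("wrist"); g=imaging.grab_frame("scene"); h=imaging.grab_frame("side")
for n,i in zip("wgh",(f,g,h)): cv2.imwrite(f"pics/{n}4.png",i)
Z=lambda I,x,y,w,hh:cv2.resize(I[y:y+hh,x:x+w],(400,300),interpolation=cv2.INTER_CUBIC)
cv2.imwrite("pics/v4.png",np.vstack([np.hstack([Z(h,215,170,100,75),Z(g,195,165,100,75)]),np.hstack([Z(f,100,0,400,300),Z(h,164,134,200,150)])]))
E
```

```text
6.9833 [ 0.5079893  -0.09587787  0.19600136] [-0.84218335 -1.32439138 -0.0740215 ] [-0.00328417  0.13365481 -0.02277717] 0.0048984310740895105 109.58046466461383
```

View pics/v4.png

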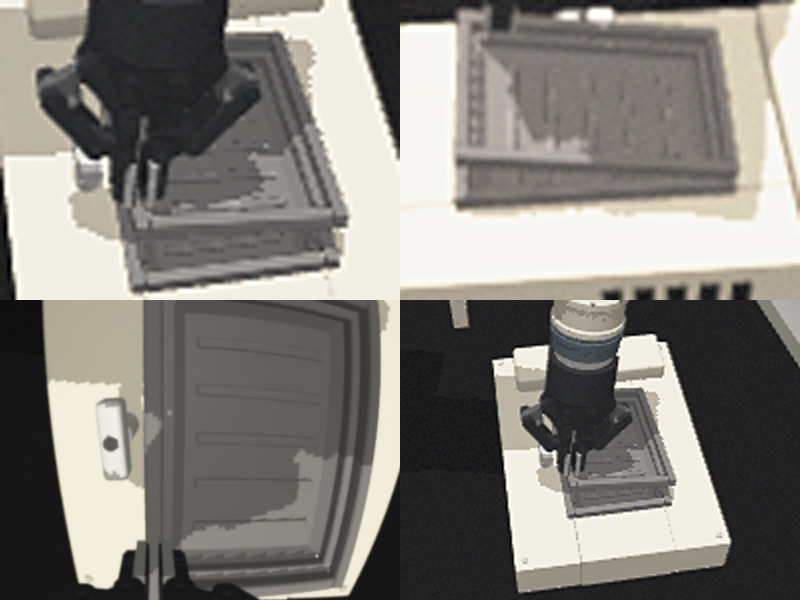

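The close views show it clearly: the upper liner is tilted with the near corner c1 about 40 mm up. The far +y corner c3 still rests, and the lower liner stays seated on the deck. Next I lift straight up, then level.

arm_command:
  targets:
    - [[-0.0007,-0.0005,-0.004],[0,0,0],-1]
    - [[-0.0007,-0.0005,-0.004],[0,0,0],-1]
    - [[-0.0007,-0.0005,-0.004],[0,0,0],-1]
    - [[-0.0007,-0.0005,-0.004],[0,0,0],-1]
    - [[-0.0007,-0.0005,-0.004],[0,0,0],-1]

```text
clock: 7.55
tcp_pos: [0.5076, -0.0964, 0.2168]
ee_rot: [0.743, 0.661, -0.1, 0.01]
force: [0.0, 0.2, -1.2]
width: 0.0046
grip_force: 109.5
```

arm_command:
  targets:
    - [[-0.0013,-0.001,-0.008],[0,0,0],-1]
    - [[-0.0016,-0.0012,-0.01],[0,0,0],-1]
    - [[-0.0016,-0.0012,-0.01],[0,0,0],-1]
    - [[-0.0016,-0.0012,-0.01],[0,0,0],-1]
    - [[-0.0016,-0.0012,-0.01],[0,0,0],-1]

```text
clock: 7.97
tcp_pos: [0.5076, -0.0961, 0.2665]
ee_rot: [0.743, 0.661, -0.1, 0.01]
force: [0.1, -0.7, -0.6]
width: 0.0047
grip_force: 109.5
```

```bash
python3 - <<'E'
from h import *
s=manip.get_state(); print(s["clock"],s["tcp_pos"],s["force"],s["torque"],s["width"],s["grip_force"])
f=imaging.grab_frame("wrist"); g=imaging.grab_frame("scene"); h=imaging.grab_frame("side")
for n,i in zip("wgh",(f,g,h)): cv2.imwrite(f"pics/{n}5.png",i)
Z=lambda I,x,y,w,hh:cv2.resize(I[y:y+hh,x:x+w],(400,300),interpolation=cv2.INTER_CUBIC)
cv2.imwrite("pics/v5.png",np.vstack([np.hstack([Z(h,190,130,160,120),Z(g,175,110,160,120)]),np.hstack([Z(f,0,0,512,384),Z(h,0,0,512,384)])]))
A=Rn.from_quat(s["ee_rot"]).as_matrix(); T=Rn.from_euler("z",-7.0,degrees=True).as_matrix()@np.array([[0,1,0],[1,0,0],[0,0,-1.]])
print(np.degrees(Rn.from_matrix(A.T@T).as_rotvec()).round(2),"up",A.T[:,2].round(3))
E
```

```text
7.9667 [ 0.5076342  -0.09606425  0.26652531] [ 0.0542072  -0.7458195  -0.55252372] [ 0.11719965 -0.08309768  0.01173809] 0.004725004258544389 109.47399579919875
[-6.78  9.39  0.3 ] up [-0.162 -0.118 -0.98 ]
```

View pics/v5.png

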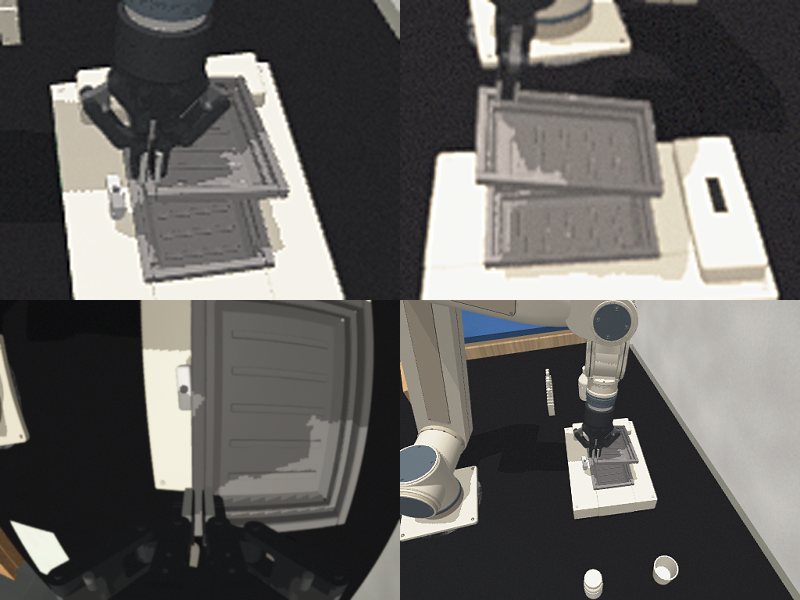

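arm_command:
  targets:
    - [[-0.0016,-0.0012,-0.0098],[0,0,0],-1]
    - [[-0.0016,-0.0012,-0.0098],[0,0,0],-1]
    - [[-0.0016,-0.0012,-0.0098],[0,0,0],-1]
    - [[-0.0016,-0.0012,-0.0098],[0,0,0],-1]
    - [[-0.0008,-0.0006,-0.0049],[0,0,0],-1]

```text
clock: 8.53
tcp_pos: [0.5078, -0.096, 0.312]
ee_rot: [0.743, 0.661, -0.1, 0.01]
force: [-0.4, -0.1, -1.1]
width: 0.0051
grip_force: 109.5
```

arm_command:
  targets:
    - [[0,0,0],[-1,1.4,0],-1]
    - [[0,0,0],[-1.4,2,0],-1]
    - [[0,0,0],[-1.7,2.3,0],-1]
    - [[0,0,0],[-1.5,2.1,0],-1]
    - [[0,0,0],[-1.2,1.6,0.3],-1]

```text
clock: 8.95
tcp_pos: [0.5075, -0.096, 0.3106]
ee_rot: [0.749, 0.663, 0.001, -0.0]
force: [0.1, -0.6, -1.8]
width: 0.0045
grip_force: 109.5
```

arm_command:
  targets:
    - [[0,0,0],[0,0,0],-1]
    - [[0,0,0],[0,0,0],-1]
    - [[0,0,0],[0,0,0],-1]

```text
clock: 9.2
tcp_pos: [0.5075, -0.096, 0.3103]
ee_rot: [0.749, 0.663, -0.001, -0.0]
force: [-0.6, -0.3, -0.5]
width: 0.0049
grip_force: 109.5
```

```bash
python3 - <<'E'
from h import *
s=manip.get_state(); print(s["clock"],s["tcp_pos"],s["force"],s["width"],s["grip_force"],s["qvel"].round(3))
A=Rn.from_quat(s["ee_rot"]).as_matrix(); print("tool z",A[:,2].round(4))
g=imaging.grab_frame("scene"); h=imaging.grab_frame("side"); f=imaging.grab_frame("wrist")
for n,i in zip("wgh",(f,g,h)): cv2.imwrite(f"pics/{n}6.png",i)
# expected top corners if the liner sits in the grip as when pinched (TCP .4944,-.1099,.1593, yaw -7)
R=Rn.from_euler("z",-7,degrees=True).as_matrix(); T0=np.array([.4944,-.1099,.1593]); m=np.array([.562,-.0546,.094])
C=np.array([R@[x,y,0]+m for x,y in ((-.065,.09),(-.065,-.09),(.065,-.09),(.065,.09))])-T0+s["tcp_pos"]
cs,cg=imaging.calibration("side"),imaging.calibration("scene")
hs=np.array([proj(cs,X,False) for X in C]); gs=np.array([proj(cg,X,False) for X in C]); print(hs.round(1),gs.round(1))
def Z(I,p):
    o=(p.mean(0)-[50,45]).astype(int); k=4; J=cv2.resize(I[o[1]:o[1]+90,o[0]:o[0]+100],None,fx=k,fy=k,interpolation=cv2.INTER_CUBIC); print("origin",o)
    for q in p: cv2.drawMarker(J,tuple(int(v) for v in (q-o+.5)*k),(0,0,255),cv2.MARKER_CROSS,10,1)
    return J
cv2.imwrite("pics/v6.png",np.hstack([Z(h,hs),Z(g,gs)]))
E
```

```text
9.2 [ 0.50751348 -0.09601847  0.31028579] [-0.566178   -0.29647223 -0.48969243] 0.0049012397848130235 109.50403958559036 [ 0.006  0.005  0.    -0.003  0.002 -0.001]
tool z [-1.3e-03 -2.0e-04 -1.0e+00]
[[240.2 135.8]
 [250.9 191.8]
 [310.7 185. ]
 [292.7 130.6]] [[282.1 130.1]
 [209.9 133.4]
 [208.4 164.4]
 [289.9 160.4]]
origin [223 115]
origin [197 102]
```

View pics/v6.png

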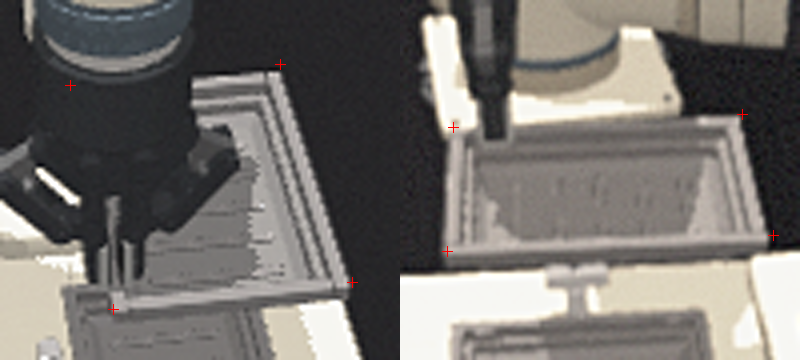

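The liner hangs nearly level. In the side view the corners are c1 (115,302), c2 (347,285) and c3 (278,73), a few crop pixels off the marks. I'll triangulate them.

```bash
python3 - <<'E'
from h import *
cs,cg=imaging.calibration("side"),imaging.calibration("scene")
M=lambda c:np.array(c["camera_matrix"])@np.c_[c["R"],c["t"]]
a=np.array([(115,301),(347,285),(278,73)])/4-.5+[223,115]
b=np.array([(458-400,137),(445-400,251),(768-400,238)])/4-.5+[197,102]
X=cv2.triangulatePoints(M(cs),M(cg),a.T.astype(float),b.T.astype(float)); X=(X[:3]/X[3]).T; print(X.round(4))
e=[np.linalg.norm(X[i]-X[j]) for i,j in((0,1),(1,2),(0,2))]; print("sizes",np.round(e,3),"(.130 .180 .222)")
print("reproj",[(proj(cs,x,False)-p).round(1).tolist() for x,p in zip(X,a)])
n=np.cross(X[1]-X[0],X[2]-X[1]); n/=np.linalg.norm(n); print("normal",n.round(3),"tilt deg",np.degrees(np.arccos(n[2])))
s=manip.get_state(); A=Rn.from_quat(s["ee_rot"]).as_matrix(); v=np.cross(n,[0,0,1]); print("level turn, tool axes",np.degrees(A.T@v).round(2))
E
```

```text
[[ 0.503  -0.1179  0.2423]
 [ 0.6255 -0.1388  0.2438]
 [ 0.6481  0.0381  0.2415]]
sizes [0.124 0.178 0.213] (.130 .180 .222)
reproj [[0.6, 1.1], [0.1, 0.2], [-0.1, -0.2]]
normal [-0.01   0.014  1.   ] tilt deg 1.021803382343775
level turn, tool axes [ 0.69  0.75 -0.  ]
```

The three corners triangulate to 0.242–0.244 m, so the liner is within about 1° of level and roughly 148 mm above its seat. It is still and firmly held.

```bash
python3 -c "
from workcell import manip
s=manip.get_state(); print(s['clock'],abs(s['qvel']).max(),s['grip_force']); print(manip.job_done())"
```

```text
9.35 0.004088250676155739 109.50407227501273
the job is handed in; nothing more can be done
None
```

I turned the button clear, peeled the used liner off by one corner and handed the job in at 9.35 s with the gripper still holding it, level to about 1° and roughly 15 cm above its seat; the clean liner stayed seated and the arm never went near the bystander items.

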